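# Free the seized locking pin of a shaker carrier and open its hold-down bar

### The arm

A 7-joint arm with a two-finger parallel gripper is mounted at the origin on a cart in front of the work surface, level with it; the furniture and walls round the work are solid. World frame = base frame: x ahead of the robot, y to its left, z up, the work surface at z = 0. Lengths are in m, angles in rad, forces in N, time in s.
With the tool pointing down it reaches from about 0.4 to 0.85 m from the base axis. Payload 10.4 kg.
Tool frame: the origin (TCP) lies at the very end of the fingers, on their centre line; the grasp point (between the pads) lies 19 mm behind it; z points along the fingers, y is the direction in which the jaws open and shut (so a half turn about z gives the same grasp; the last joint's range is limited). The gripper opens to 87 mm and grips with 3 to 60 N. Pads are 19 mm wide; open, the fingers measure 117 mm over their backs; the gripper's body (75 mm by 190 mm) begins 51 mm behind the grasp point.
Start: joints at [-1.238, 0.332, -0.065, 1.46, 0.022, 1.35, -0.088], TCP at [0.218, 0.586, 0.223] pointing down, gripper open.
Joint ranges: [-2.6, 2.6], [-0.5, 2.12], [-1.47, 1.34], [0.16, 2.42], [-1.27, 4.41], [0.06, 2.06], [-2.6, 2.6]. Speed limits (rad/s): [2.22, 2.22, 2.79, 2.79, 3.14, 3.14, 3.14].

### API

Orientations are given as a unit quaternion [x, y, z, w].
In Python, from bench import r gives the robot as it stands.
- The arm moves only by the shell command python3 -m crank 'ROWS' [FORCE]. ROWS is JSON, a list of rows, each a list of 3 entries, a list of its own where there are three numbers: the opening, from -1 (shut) to 1 (fully open), so that 0 is half open, then the shift along the tool's x, y, z in mm, then the turn about the tool's z in degrees. A call has 1 to 12 rows; each row is the pose to reach, as a shift and turn from the pose commanded when the call began, along the tool's axes at that moment; what a row does not reach only later rows make up. A row lasts 1/12 s, in which the tool goes at most 41.7 mm and 7.16 degrees, less where a joint would pass 70% of its speed; a pose out of reach is approached as far as the arm can. A call with a gripper value outside its range is refused whole. The fingers move at their own pace and stop on an object; FORCE is the grip in N (left out, the last holds). Time passes only in rows, so rows that repeat a pose let the fingers close. It gives the time, the measured TCP pose, the force and the opening at its end, in the units of the state.
- r.read_state(): the state, without advancing time (a new reading comes with each control period).
- r.camera(name): name is "side" or "top"; returns a dict with "pixels" (400x640x3 uint8, red, green, blue), "fov_y" (degrees; the focal length in pixels is half the picture's height over the tangent of half this angle, whatever the lens; pixels are square), "cx", "cy" (the principal point, pixels), "cam_to_world" (4x4, takes a point from camera to world coordinates). Camera axes: x right, y down, z forward; pixel columns grow to the right and rows downward; lengths in m; the calibration is good to about 2 mm. A picture is of the moment at which its call begins. There is no depth.
- r.close_job(): hands the job in, once; it reports no verdict.
The state is a dict: "time": time; "joint_positions": joint angles; "joint_vel": joint speeds; "joint_torque": joint torques, N m; "ee_pos": TCP position; "eef_rot": TCP orientation; "ft_force": force on the tool from outside, world axes, zero at the start; "torque": the same for the moment, N m; "width": finger opening in m.
Only numpy, scipy, OpenCV 4.12 (cv2) and the standard library are available. Lean on these libraries where they do the work, as an engineer would, in place of code of your own. Each camera call takes 0.05 s, during which the arm holds its last target.

### The job

The locking pin of the vial carrier has seized in its bore with dried salt: work it loose by twisting its T-handle back and forth while drawing it gently upward (a straight pull only tips the carrier, which has to stay standing flat where it is) and put the pin in the white dish to be cleaned. Then swing the hold-down bar away from you, all the way open to its stop, so that the vial rack underneath can be taken out; leave the rack and the other things where they are.

Things in the scene. Friction and masses are not known exactly. Their poses are not given: they have to be found in the camera images.
- carrier: vial carrier of a shaker, loose on the bench on rubber feet, about 4 kg with its bar: metal base plate 130 x 270 x 12 mm, top 17 mm above the bench, with a square steel post 34 x 34 mm near each end, 56 mm high above the bench. Origin at the centre of its underside, y along the long side toward the pin post (at y = 105 mm; hinge post at y = -105 mm), x away from the robot
- pin: loose steel locking pin with T-handle, 85 mm long, 110 g; origin at the shank's tip, z along the pin toward the handle, x along the crossbar. Shank 10 mm diameter, collar 19 mm diameter at z = 44 to 50 mm sitting on the bar, neck 10 mm. At the start upright in the pin post, through the bar's 13 mm eye and 32 mm down into the post; its tip is then 24 mm above the bench
- pin_handle (a point): centre of the pin's crossbar, the place to grip: 79 mm from the tip, at the start 103 mm above the bench, 35 mm above the bar's top; axes as the pin's. Crossbar 42 mm long (x), 10 mm wide (y), 12 mm high, at the start within 0.5 rad of the carrier's x
- pin_mid (a point): point on the pin's axis 45 mm from its tip. After a rise of 11 mm the pin is free of the post, after 45 mm clear of the bar
- bore_mouth (a point): mouth of the seized bore, centre of the pin post's top, 56 mm above the bench. Pulled straight, the pin holds with 35 to 50 N, but the carrier's pin end lifts at about 25 N. It turns either way, without limit, at about 0.2 N m, and while it turns it gives way upward at far less force, the less the smaller the rise per turn: 1.5 to 2 mm of rise to each sweep of 1.4 rad works
- bar (a joint): angle of the hold-down bar about its vertical hinge: 0 closed over the rack (as at the start, locked by the pin), grows as its free end swings away from the robot (clockwise from above), 1.65 rad at the stop. Hinge friction about 0.06 N m; it stays where it is left
- hinge_axis (a point): point on the bar's vertical hinge axis, on the top of the hinge post, 56 mm above the bench, where the bar's underside lies; axes as the carrier's
- bar_knob (a point): middle of the upright black knob on the bar, 125 mm from the hinge axis; the knob is 20 mm in diameter, 22 mm high, its top 90 mm above the bench. The steel bar is 24 mm wide, 12 mm thick, 244 mm long, from 56 to 68 mm above the bench
- vial_rack: blue vial rack 54 x 150 x 35 mm full of capped vials, standing loose on the carrier's plate between the posts, under the bar; origin at the centre of its underside
- rack_seat (a point): where the vial rack's origin belongs on the carrier's plate
- dish: white porcelain dish, round, loose, 140 mm outer diameter, 26 mm high, wall and floor 4 mm; origin at the centre of its underside
- bottle_100_2: bystander: 100 ml bottle with blue cap, 57 mm diameter, 101 mm high; origin at the centre of its underside
- seal_jar: bystander: small jar with red lid, 44 mm diameter, 42 mm high; origin at the centre of its underside
- filter_pack: bystander: white card box 48 x 80 x 30 mm; origin at the centre of its underside
- tip_box: bystander: clear pipette tip box 89 x 122 x 77 mm behind the dish; origin at the centre of its underside

How it is judged:
On the way, in this order (a step that is already met when the one before it is completed fails the run):
1. the pin has been drawn out of the post and of the bar's eye (z of pin in the frame of carrier above 0.068 m), for 0.1 s.
2. the pin is in the dish (horizontal distance between pin_mid and dish below 0.065 m and height (world z) of pin_mid below 0.045 m and contact force between pin and the fingers below 0.05 N), for 0.2 s.
3. the bar is swung fully open (value of joint bar above 1.5 rad), for 0.2 s.
At the end, for the whole second after the job is handed in: The pin rests in the dish (its middle within 65 mm of the dish centre, under 45 mm above the bench), the bar is open to 1.5 rad or more, the carrier stands flat within 25 mm of its start, the rack is on its seat within 15 mm and the dish stands level (horizontal distance between pin_mid and dish below 0.065 m and height (world z) of pin_mid below 0.045 m and linear speed of pin below 0.02 m/s and value of joint bar above 1.5 rad and angle between carrier's own z axis and vertical below 0.02 rad and height (world z) of carrier below 0.003 m and distance of carrier from where it was at the start of the episode below 0.025 m and distance between vial_rack and rack_seat below 0.015 m and angle between dish's own z axis and vertical below 0.05 rad); the robot touches nothing.
It fails at once if the carrier is lifted or tipped (more than about 5 mm at one end) (angle between carrier's own z axis and vertical above 0.022 rad or height (world z) of carrier above 0.005 m).
It fails at once if the carrier is dragged more than 25 mm (distance of carrier from where it was at the start of the episode above 0.025 m).
It fails at once if a bystander is pushed more than 20 mm (distance of any of bottle_100_2, seal_jar, filter_pack, tip_box from where it was at the start of the episode above 0.02 m).
It fails at once if the pin is jerked out: faster than 120 mm/s while it is still seized (first 11 mm of its rise) (linear speed of pin above 0.12 m/s and z of pin in the frame of carrier below 0.035 m and horizontal distance between pin and bore_mouth below 0.01 m).
It also fails if it takes over 70 s, if anything falls off the work surface, if the arm or the gripper's body presses on something with over 40 N, if the wrist force passes 120 N, or if a joint passes its speed limit or range.

## Working session

There is one attempt and no reset: what is moved stays moved. The work goes in short steps, Python scripts to look and compute and a shell command to move; the robot and the scene stay as the last step left them, time stands still between calls to the robot, and variables do not carry over. Pictures are saved under pics/ and viewed, and the job is handed in when it is done.

```bash
ls; mkdir -p pics
cat > h.py <<'E'
import numpy as np, cv2
from bench import r
def snap(name,fn,crop=None,scale=1):
    c=r.camera(name); im=c["pixels"][:,:,::-1].copy()
    np.savez(''+fn+'.npz',im=im,fov=c["fov_y"],cx=c["cx"],cy=c["cy"],T=c["cam_to_world"])
    save(fn,fn,crop,scale); return c
def save(src,fn,crop=None,scale=1):
    im=np.load(''+src+'.npz')['im']
    if crop: x0,y0,x1,y1=crop; im=im[y0:y1,x0:x1]
    if scale!=1: im=cv2.resize(im,None,fx=scale,fy=scale,interpolation=cv2.INTER_CUBIC)
    cv2.imwrite('pics/'+fn+'.png',im)
def ray(src,u,v):
    d=np.load(''+src+'.npz'); f=200/np.tan(np.radians(d['fov'])/2)
    T=d['T']; k=T[:3,:3]@np.array([(u-d['cx'])/f,(v-d['cy'])/f,1]); return T[:3,3],k
def atz(src,u,v,z):
    o,k=ray(src,u,v); return o+k*(z-o[2])/k[2]
def proj(src,p):
    d=np.load(''+src+'.npz'); f=200/np.tan(np.radians(d['fov'])/2)
    q=np.linalg.inv(d['T'])@np.append(p,1); return d['cx']+f*q[0]/q[2],d['cy']+f*q[1]/q[2]
E
python3 - <<'E'
from h import *
for n in('top','side'):
    c=snap(n,n+'0'); print(n,c['fov_y'],c['cx'],c['cy'],np.round(c['cam_to_world'],3).tolist())
print(r.read_state())
E
```

```text
pics
top 48.523831905979094 319.3088925439481 196.50313693530552 [[0.012, -0.991, 0.136, 0.349], [-1.0, -0.013, -0.006, 0.044], [0.008, -0.136, -0.991, 1.278], [0.0, 0.0, 0.0, 1.0]]
side 57.63114588333718 320.455297687803 201.0169555135977 [[0.847, -0.245, 0.472, 0.087], [-0.531, -0.427, 0.732, -0.601], [0.022, -0.87, -0.492, 0.554], [0.0, 0.0, 0.0, 1.0]]
{'time': 0.1, 'joint_positions': array([-1.237586  ,  0.33283011, -0.06474073,  1.46086783,  0.02159443,
        1.34989528, -0.08855427]), 'joint_vel': array([-0.00016837, -0.00275542,  0.00032692, -0.00319313,  0.00024349,
        0.00064527,  0.00038814]), 'joint_torque': array([ 1.42327324e-03, -6.24546075e+01,  2.45202013e-02, -3.90717852e+01,
       -6.15515769e-02,  3.65375646e-02,  3.82347287e-05]), 'ee_pos': array([0.21757477, 0.58553021, 0.2218152 ]), 'eef_rot': array([ 1.76966948e-01,  9.84216578e-01, -6.45555222e-04, -9.56861000e-05]), 'ft_force': array([-0.41056362,  0.22256063,  0.15837741]), 'torque': array([-0.01597736, -0.03253746,  0.04902462]), 'width': 0.08688664344179929}
```

View pics/top0.png

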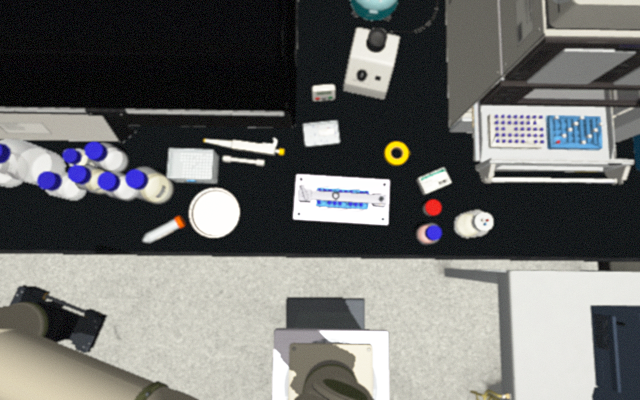

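View pics/side0.png

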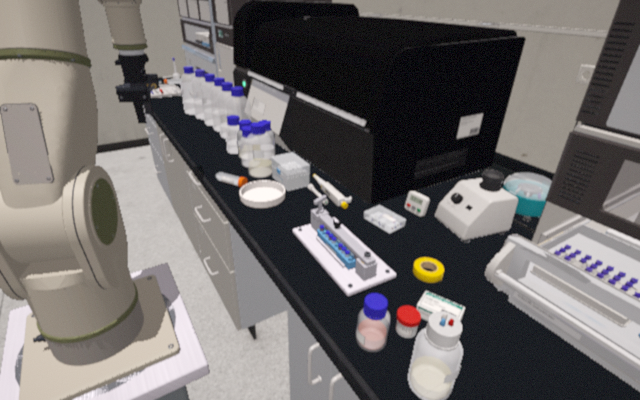

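The top view shows the carrier at about (342,199), with the pin at its left end (303,190), and the dish at about (214,213). The bottle, jar and box are near (430,232), (432,207) and (434,181). I'll enlarge both views.

Run:
```python
from h import *
save('top0','t1',(284,165,404,235),6.5)
save('side0','s1',(280,165,410,300),4.4)
save('top0','t2',(160,130,300,250),5)
```

```text
(no output)
```

View pics/t1.png

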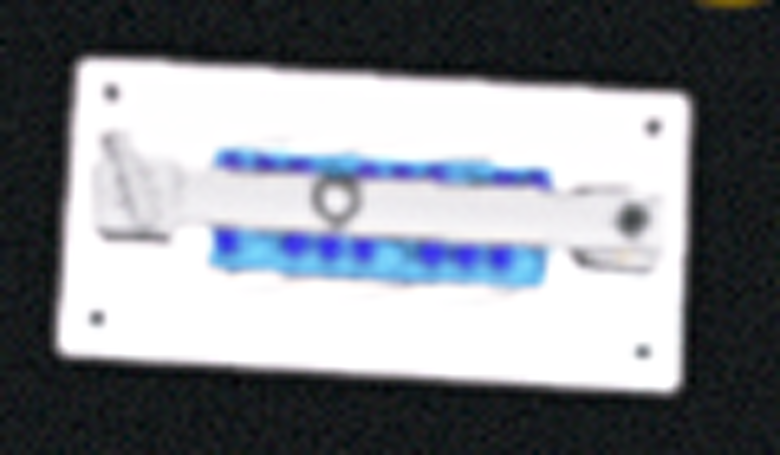

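View pics/s1.png

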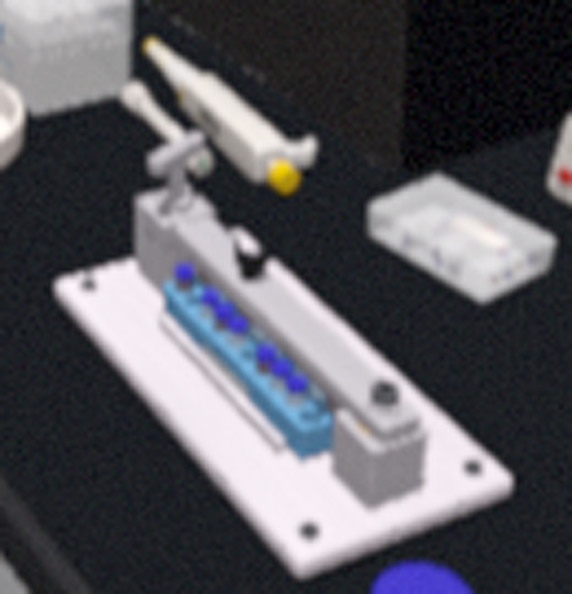

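View pics/t2.png

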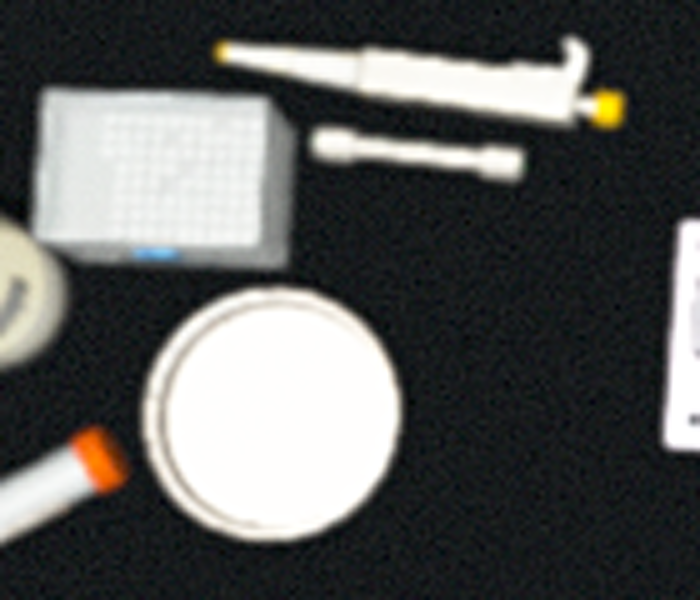

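Run:
```python
from h import *
import cv2
save('side0','s2',(305,185,345,225),14)
save('top0','t3',(290,178,330,208),16)
t=lambda x,y:(284+(x+.5)/6.5-.5,165+(y+.5)/6.5-.5)
C=[atz('top0',*t(*p),.017) for p in [(77,58),(690,92),(682,392),(57,355)]]
C=np.array(C); print(C.round(4)); c=C.mean(0); 
ey=(C[0]+C[3]-C[1]-C[2]); print(np.linalg.norm(C[0]-C[1]),np.linalg.norm(C[2]-C[3]),np.linalg.norm(C[0]-C[3]),np.linalg.norm(C[1]-C[2]))
ex=C[0]+C[1]-C[2]-C[3]; a=np.arctan2(-ey[0],ey[1]); b=np.arctan2(ex[1],ex[0]); print('c',c,'yaw',a,b)
ey/=np.linalg.norm(ey)
for nm,d in(('pin',.105),('hinge',-.105),('knob',.02)):
    p=c+ey*d; print(nm,p.round(4))
    z={'pin':.103,'hinge':.068,'knob':.09}[nm]; q=[*p[:2],z]
    u,v=proj('top0',q); print('top',u,v,'crop',(u-284)*6.5,(v-165)*6.5); u,v=proj('side0',q); print('side',u,v,'s1',(u-280)*4.4,(v-165)*4.4)
print('handle t', atz('top0',*t(126,180),.109), 'knob t',atz('top0',*t(336,200),.09),'hinge t',atz('top0',*t(632,219),.07))
t2=lambda x,y:(160+(x+.5)/5-.5,130+(y+.5)/5-.5)
for p in [(143,412),(402,412),(272,287),(272,542)]: print('dish',atz('top0',*t2(*p),.026).round(4))
for p in [(290,160),(290,265)]: print('tipbox right top',atz('top0',*t2(*p),.077).round(4))
```

```text
[[ 0.5874  0.1061  0.017 ]
 [ 0.5758 -0.1663  0.017 ]
 [ 0.4424 -0.1616  0.017 ]
 [ 0.4551  0.1122  0.017 ]]
0.27264379623776597 0.27411616461785554 0.13242785955874148 0.1334579758265243
c [ 0.51520961 -0.02741535  0.017     ] yaw -0.044456653486214616 -0.041024249551686216
pin [0.5199 0.0775 0.017 ]
top 304.14928582014045 192.48175910571118 crop 130.97035783091292 178.63143418712264
side 319.13033569068665 199.62287188836052 s1 172.17347703902126 152.34063630878632
hinge [ 0.5105 -0.1323  0.017 ]
top 380.655726133091 198.6858660313472 crop 628.2622198650913 218.95812920375673
side 366.62245476582234 256.2247697367351 s1 381.13880096961833 401.3889868416344
knob [ 0.5161 -0.0074  0.017 ]
top 335.66739383228395 194.97619539765225 crop 335.8380599098457 194.8452700847396
side 336.5149467123848 219.9027806843668 s1 248.6657655344932 241.57223501121396
handle t [0.51953107 0.08047813 0.109     ] knob t [ 0.51507432 -0.00636603  0.09      ] hinge t [ 0.51143636 -0.13244577  0.07      ]
dish [0.4709 0.4064 0.026 ]
dish [0.4729 0.2602 0.026 ]
dish [0.5434 0.3368 0.026 ]
dish [0.3987 0.3303 0.026 ]
tipbox right top [0.6064 0.3181 0.077 ]
tipbox right top [0.5478 0.3155 0.077 ]
```

View pics/s2.png

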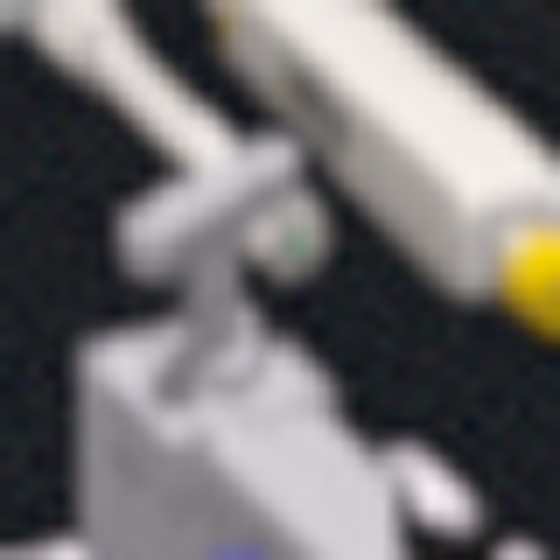

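View pics/t3.png

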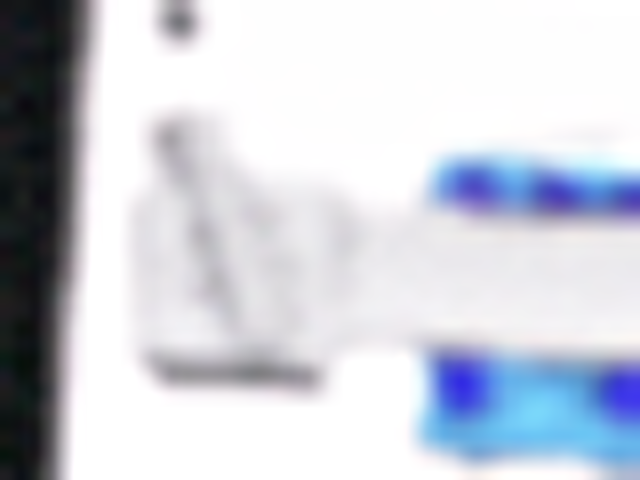

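Run:
```python
from h import *
P=np.array([.5199,.0785])
for src,crop,s in(('top0',(290,178,330,208),16),('side0',(305,185,345,225),14)):
    im=np.load(src+'.npz')['im']; x0,y0,x1,y1=crop; im=cv2.resize(im[y0:y1,x0:x1],None,fx=s,fy=s,interpolation=cv2.INTER_CUBIC)
    out=[]
    for th in(.2,.3,.4):
        a=im.copy(); e=np.array([np.cos(th),np.sin(th)]); n=np.array([-e[1],e[0]])
        for z,col in((.109,(0,0,255)),(.097,(0,160,0))):
            pts=[]
            for sx,sy in((1,1),(1,-1),(-1,-1),(-1,1)):
                u,v=proj(src,[*(P+sx*.021*e+sy*.005*n),z]); pts.append([(u-x0+.5)*s-.5,(v-y0+.5)*s-.5])
            cv2.polylines(a,[np.int32(pts)],True,col,1)
        out.append(a)
    o=np.hstack(out); f=800/o.shape[1]*1.0; 
    cv2.imwrite('pics/fit_'+src+'.png',cv2.resize(np.hstack([b[:, :420] for b in out]),None,fx=800/1260,fy=800/1260,interpolation=cv2.INTER_AREA))
```

```text
(no output)
```

View pics/fit_top0.png

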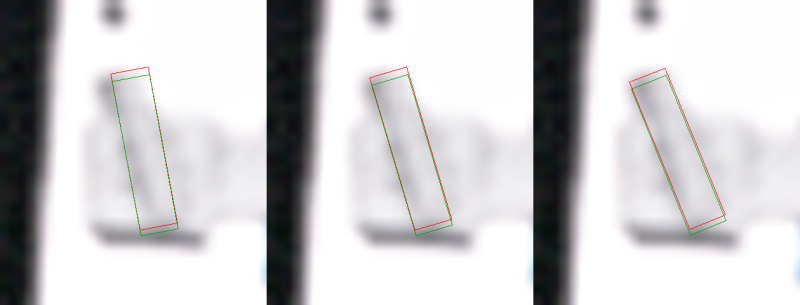

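View pics/fit_side0.png

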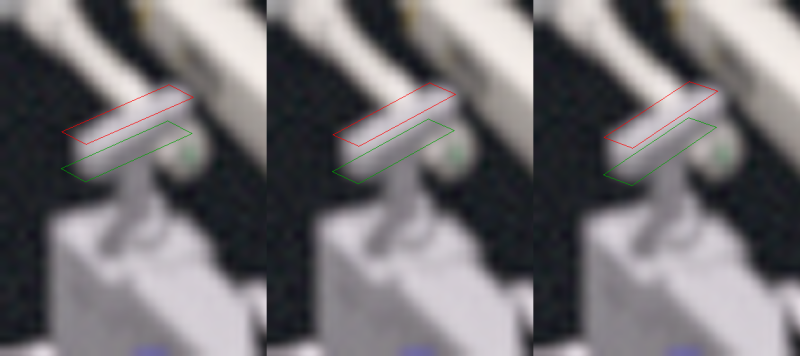

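The overlay puts the crossbar centre at about (0.520, 0.079) with yaw near 0.33 rad. The dish centre is at about (0.471, 0.333). I'll move over the pin, turning on the way.

```bash
python3 -m crank '[[1,[-40,-32,0],7],[1,[-80,-64,0],14],[1,[-120,-96,0],21],[1,[-155,-125,0],28],[1,[-190,-153,0],35],[1,[-225,-181,0],42],[1,[-260,-209,0],49],[1,[-295,-237,0],56],[1,[-330,-265,0],63],[1,[-360,-290,0],70],[1,[-385,-310,0],77],[1,[-400,-322,0],84]]' 30
python3 - <<'E'
from h import *
print(r.read_state())
E
```

```text
time: 1.1
ee_pos: [0.474, 0.1543, 0.2225]
eef_rot: [0.792, 0.611, 0.0, -0.0]
ft_force: [1.5, 1.4, 0.1]
width: 0.0874
{'time': 1.1, 'joint_positions': array([-0.77993147,  0.04072593,  0.38711964,  1.80667735, -0.01627985,
        1.29711662, -0.64578459]), 'joint_vel': array([ 0.53295634,  0.21348189,  0.54272093, -0.19363296, -0.09815903,
       -0.00215372, -0.36058377]), 'joint_torque': array([ -3.77259672, -41.36196613,  -1.10349253, -36.64688587,
         0.27748466,   0.33466648,   0.71054405]), 'ee_pos': array([0.47403201, 0.15427241, 0.22252285]), 'eef_rot': array([ 7.91915070e-01,  6.10631227e-01,  9.63851280e-05, -1.30687101e-04]), 'ft_force': array([1.46459943, 1.35642728, 0.08278143]), 'torque': array([-0.01710992,  0.03423628,  0.00517182]), 'width': 0.08735619368712025}
```

```bash
cat >> h.py <<'E'
from scipy.spatial.transform import Rotation as Ro
def need(p,yaw=None):
    s=r.read_state(); R=Ro.from_quat(s['eef_rot']).as_matrix(); y=np.degrees(np.arctan2(R[1,0],R[0,0]))
    d=R.T@(np.array(p)-s['ee_pos'])*1e3
    print('t',s['time'],'tcp',s['ee_pos'].round(4),'yaw',y.round(2),'shift',d.round(1),'turn',None if yaw is None else round((y-yaw+180)%360-180,1),'tilt',np.degrees(np.arccos(-R[2,2])).round(2))
    print('F',s['ft_force'].round(1),'M',s['torque'].round(2),'w',round(s['width'],4),'q',s['joint_positions'].round(2)); return s
E
python3 -m crank '[[1,[0,0,0],7],[1,[0,0,0],14],[1,[0,0,0],21],[1,[0,0,0],28],[1,[0,0,0],35],[1,[0,0,0],42],[1,[0,0,0],49],[1,[0,0,0],52],[1,[0,0,0],52]]'
python3 - <<'E'
from h import *
need([.520,.079,.19],18.9)
E
```

```text
time: 1.85
ee_pos: [0.4734, 0.1562, 0.2223]
eef_rot: [0.979, 0.203, -0.0, 0.0]
ft_force: [-0.1, 0.0, 0.7]
width: 0.0871
t 1.85 tcp [0.4734 0.1562 0.2223] yaw 23.47 shift [12.  89.4 32.3] turn 4.6 tilt 0.03
F [-0.1  0.   0.7] M [-0.1   0.14  0.05] w 0.0871 q [-0.8   0.04  0.4   1.81 -0.02  1.3  -1.55]
```

```bash
python3 -m crank '[[1,[3,22,0],2],[1,[6,45,8],4.6],[1,[9,67,16],4.6],[1,[11,82,24],4.6],[1,[12,89,30],4.6],[1,[12,89.4,32.3],4.6],[1,[12,89.4,32.3],4.6],[1,[12,89.4,32.3],4.6]]'
python3 - <<'E'
from h import *
need([.520,.079,.084],18.9)
snap('side','side1',(270,60,430,260),4)
snap('top','top1',(260,130,380,230),6)
E
```

```text
time: 2.52
ee_pos: [0.52, 0.0804, 0.1903]
eef_rot: [0.986, 0.166, -0.0, -0.0]
ft_force: [-0.7, -0.2, 0.6]
width: 0.0871
t 2.5167 tcp [0.52   0.0804 0.1903] yaw 19.13 shift [ -0.4   1.3 106.3] turn 0.2 tilt 0.03
F [-0.7 -0.2  0.6] M [-0.08  0.16 -0.01] w 0.0871 q [-0.69  0.13  0.49  1.79 -0.07  1.23 -1.42]
```

View pics/side1.png

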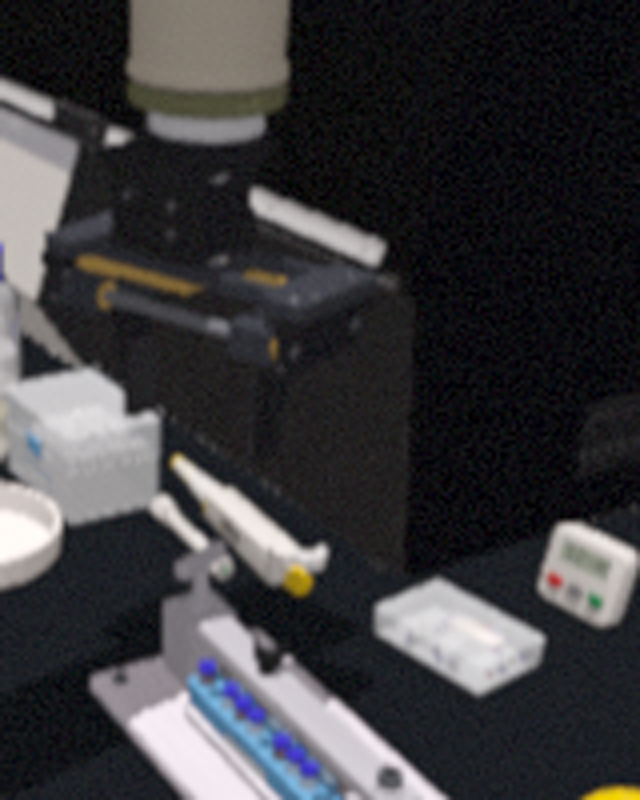

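View pics/top1.png

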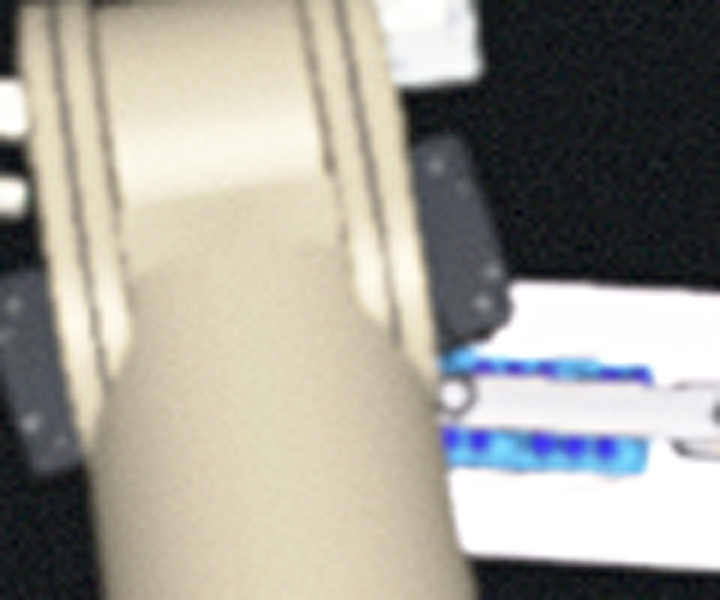

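```bash
python3 -m crank '[[1,[0,1.3,25],0],[1,[0,1.3,50],0],[1,[0,1.3,72],0],[1,[0,1.3,90],0],[1,[0,1.3,102],0],[1,[0,1.3,106],0],[1,[0,1.3,106],0],[1,[0,1.3,106],0]]'
python3 - <<'E'
from h import *
need([.520,.079,.084],18.9)
snap('side','side2',(290,150,390,250),6)
E
```

```text
time: 3.28
ee_pos: [0.5213, 0.0783, 0.0851]
eef_rot: [0.986, 0.165, 0.001, -0.0]
ft_force: [-0.0, -0.2, -0.5]
width: 0.0871
t 3.2833 tcp [0.5213 0.0783 0.0851] yaw 19.03 shift [-1.1 -1.1  1.1] turn 0.1 tilt 0.06
F [-0.  -0.2 -0.5] M [-0.03  0.14  0.02] w 0.0871 q [-0.66  0.26  0.48  1.9  -0.14  1.02 -1.36]
```

View pics/side2.png

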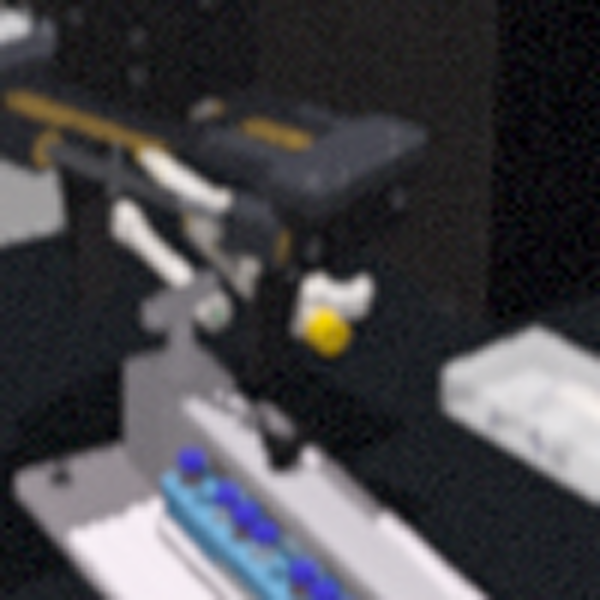

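The right finger, at about (275,320) in the crop, stands beside the crossbar at (175,305). I'll close on it now.

```bash
python3 -m crank '[[0.2,[0,0,0],0],[-0.2,[0,0,0],0],[-0.5,[0,0,0],0],[-0.8,[0,0,0],0],[-1,[0,0,0],0],[-1,[0,0,0],0],[-1,[0,0,0],0],[-1,[0,0,0],0]]' 40
python3 - <<'E'
from h import *
need([.520,.079,.084],18.9)
E
```

```text
time: 4.0
ee_pos: [0.5208, 0.0779, 0.0842]
eef_rot: [0.986, 0.165, -0.0, -0.0]
ft_force: [0.6, 0.6, 0.3]
width: 0.0419
t 4.0 tcp [0.5208 0.0779 0.0842] yaw 19.01 shift [-0.4 -1.2  0.2] turn 0.1 tilt 0.01
F [0.6 0.6 0.3] M [-0.03  0.12  0.03] w 0.0419 q [-0.66  0.26  0.48  1.9  -0.14  1.01 -1.36]
```

```bash
python3 -m crank '[[-1,[0,0,0],0],[-1,[0,0,0],0],[-1,[0,0,0],0],[-1,[0,0,0],0]]'
python3 - <<'E'
from h import *
need([.520,.079,.084],18.9)
E
```

```text
time: 4.33
ee_pos: [0.5208, 0.078, 0.0842]
eef_rot: [0.986, 0.165, -0.0, -0.0]
ft_force: [-0.3, -0.0, 0.3]
width: 0.015
t 4.3333 tcp [0.5208 0.078  0.0842] yaw 19.01 shift [-0.4 -1.2  0.2] turn 0.1 tilt 0.01
F [-0.3 -0.   0.3] M [-0.07  0.14  0.01] w 0.015 q [-0.66  0.26  0.48  1.9  -0.14  1.01 -1.36]
```

Still closing.

```bash
python3 -m crank '[[-1,[0,0,0],0],[-1,[0,0,0],0],[-1,[0,0,0],0]]'
python3 - <<'E'
from h import *
need([.520,.079,.084],18.9)
E
```

```text
time: 4.58
ee_pos: [0.5208, 0.078, 0.0842]
eef_rot: [0.986, 0.165, 0.0, -0.0]
ft_force: [-0.8, 0.2, -0.6]
width: 0.0095
t 4.5833 tcp [0.5208 0.078  0.0842] yaw 19.01 shift [-0.5 -1.2  0.2] turn 0.1 tilt 0.01
F [-0.8  0.2 -0.6] M [-0.05  0.2  -0.02] w 0.0095 q [-0.66  0.26  0.48  1.9  -0.14  1.01 -1.36]
```

```bash
python3 -m crank '[[-1,[0,0,0],-6],[-1,[0,0,-0.1],-13],[-1,[0,0,-0.3],-20],[-1,[0,0,-0.5],-27],[-1,[0,0,-0.7],-34],[-1,[0,0,-0.9],-41],[-1,[0,0,-1.0],-48],[-1,[0,0,-1.2],-55],[-1,[0,0,-1.3],-62],[-1,[0,0,-1.5],-69],[-1,[0,0,-1.6],-76],[-1,[0,0,-1.6],-80]]'
python3 - <<'E'
from h import *
need([.520,.079,.084],18.9)
snap('side','side3',(290,165,410,285),5)
E
```

```text
time: 5.58
ee_pos: [0.5211, 0.0776, 0.0848]
eef_rot: [0.647, 0.763, -0.0, 0.0]
ft_force: [7.6, 1.4, -14.8]
width: 0.0099
t 5.5833 tcp [0.5211 0.0776 0.0848] yaw 99.38 shift [ 1.6 -0.9  0.8] turn 80.5 tilt 0.05
F [  7.6   1.4 -14.8] M [-0.05 -1.8  -0.27] w 0.0099 q [-0.5   0.24  0.29  1.89 -0.08  1.01 -0.  ]
```

View pics/side3.png

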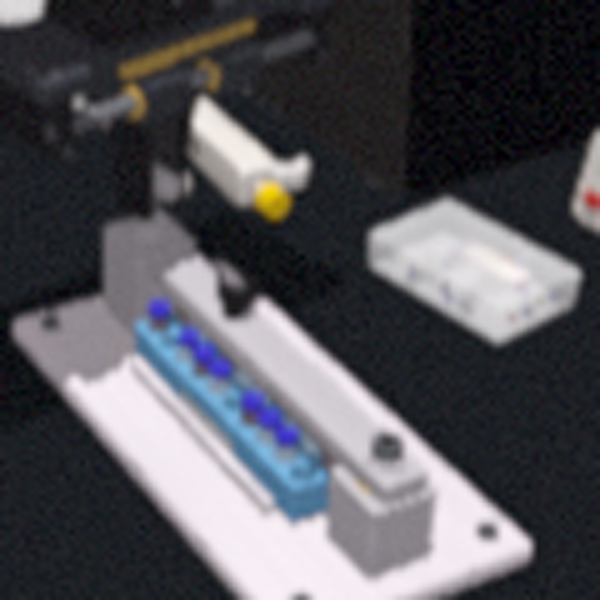

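```bash
python3 -m crank '[[-1,[0,0.3,0],6],[-1,[0,0.5,-0.1],13],[-1,[0,0.5,-0.2],20],[-1,[0,0.5,-0.4],27],[-1,[0,0.5,-0.5],34],[-1,[0,0.5,-0.7],41],[-1,[0,0.5,-0.9],48],[-1,[0,0.5,-1.0],55],[-1,[0,0.5,-1.2],62],[-1,[0,0.5,-1.4],69],[-1,[0,0.5,-1.5],76],[-1,[0,0.5,-1.5],80]]'
python3 - <<'E'
from h import *
need([.520,.079,.084],18.9)
E
```

```text
time: 6.63
ee_pos: [0.52, 0.0776, 0.0854]
eef_rot: [0.987, 0.162, -0.001, 0.001]
ft_force: [2.8, -0.4, -17.1]
width: 0.0096
t 6.6333 tcp [0.52   0.0776 0.0854] yaw 18.63 shift [ 0.5 -1.3  1.4] turn -0.3 tilt 0.18
F [  2.8  -0.4 -17.1] M [-0.05 -0.59  0.11] w 0.0096 q [-0.66  0.25  0.48  1.9  -0.14  1.02 -1.37]
```

```bash
python3 -m crank '[[-1,[0.2,0,0],-6],[-1,[0.2,0,-0.1],-13],[-1,[0.2,0,-0.3],-20],[-1,[0.2,0,-0.5],-27],[-1,[0.2,0,-0.7],-34],[-1,[0.2,0,-0.9],-41],[-1,[0.2,0,-1.0],-48]]'
python3 - <<'E'
from h import *
need([.520,.079,.084],18.9)
snap('side','side4',(290,165,410,285),5)
E
```

```text
time: 7.22
ee_pos: [0.5203, 0.0776, 0.086]
eef_rot: [0.832, 0.554, -0.001, -0.0]
ft_force: [6.0, 0.3, -21.8]
width: 0.0099
t 7.2167 tcp [0.5203 0.0776 0.086 ] yaw 67.34 shift [ 1.2 -0.8  2. ] turn 48.4 tilt 0.16
F [  6.    0.3 -21.8] M [-0.06 -1.56 -0.17] w 0.0099 q [-0.56  0.25  0.37  1.9  -0.1   1.02 -0.55]
```

View pics/side4.png

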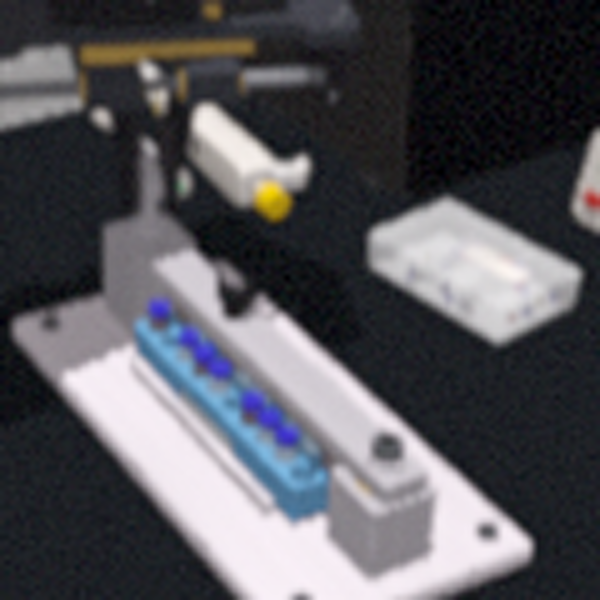

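```bash
python3 -m crank '[[-1,[0.2,0.5,0],-7],[-1,[0.2,0.5,0],-14],[-1,[0.2,0.5,0],-21],[-1,[0.2,0.5,0],-28],[-1,[0.2,0.5,0],-34]]'
python3 - <<'E'
from h import *
need([.520,.079,.084],18.9)
E
```

```text
time: 7.68
ee_pos: [0.5214, 0.0776, 0.0864]
eef_rot: [0.634, 0.774, -0.001, -0.0]
ft_force: [6.6, -0.4, -18.4]
width: 0.0097
t 7.6833 tcp [0.5214 0.0776 0.0864] yaw 101.35 shift [ 1.6 -1.1  2.4] turn 82.5 tilt 0.1
F [  6.6  -0.4 -18.4] M [ 0.03 -1.69 -0.19] w 0.0097 q [-0.49  0.24  0.29  1.89 -0.08  1.02  0.03]
```

```bash
python3 -m crank '[[-1,[0,0.3,0],7],[-1,[0,0.3,-0.1],14],[-1,[0,0.3,-0.2],21],[-1,[0,0.3,-0.4],28],[-1,[0,0.3,-0.5],35],[-1,[0,0.3,-0.6],42],[-1,[0,0.3,-0.7],49],[-1,[0,0.3,-0.8],56],[-1,[0,0.3,-0.9],63],[-1,[0,0.3,-1.0],70],[-1,[0,0.3,-1.1],77],[-1,[0,0.3,-1.2],84]]'
python3 - <<'E'
from h import *
need([.520,.079,.084],18.9)
E
```

```text
time: 8.68
ee_pos: [0.5204, 0.078, 0.0873]
eef_rot: [0.989, 0.145, -0.002, 0.0]
ft_force: [1.6, 0.8, -17.3]
width: 0.0099
t 8.6833 tcp [0.5204 0.078  0.0873] yaw 16.7 shift [-0.  -1.1  3.3] turn -2.2 tilt 0.24
F [  1.6   0.8 -17.3] M [ 0.24 -0.31  0.16] w 0.0099 q [-0.66  0.25  0.48  1.9  -0.14  1.03 -1.4 ]
```

```bash
python3 -m crank '[[-1,[0,0,0],-7],[-1,[0,0,-0.1],-14],[-1,[0,0,-0.2],-21],[-1,[0,0,-0.4],-28],[-1,[0,0,-0.5],-35],[-1,[0,0,-0.6],-42],[-1,[0,0,-0.7],-49],[-1,[0,0,-0.8],-56],[-1,[0,0,-0.9],-63],[-1,[0,0,-1.0],-70],[-1,[0,0,-1.1],-77],[-1,[0,0,-1.2],-84]]'
python3 - <<'E'
from h import *
need([.520,.079,.084],18.9)
snap('side','side5',(290,165,410,285),5)
E
```

```text
time: 9.68
ee_pos: [0.5213, 0.0777, 0.0884]
eef_rot: [0.634, 0.774, -0.001, -0.0]
ft_force: [4.6, 0.6, -22.4]
width: 0.0093
t 9.6833 tcp [0.5213 0.0777 0.0884] yaw 101.34 shift [ 1.6 -1.   4.4] turn 82.4 tilt 0.15
F [  4.6   0.6 -22.4] M [ 0.16 -1.69 -0.15] w 0.0093 q [-0.49  0.24  0.29  1.89 -0.08  1.03  0.03]
```

View pics/side5.png

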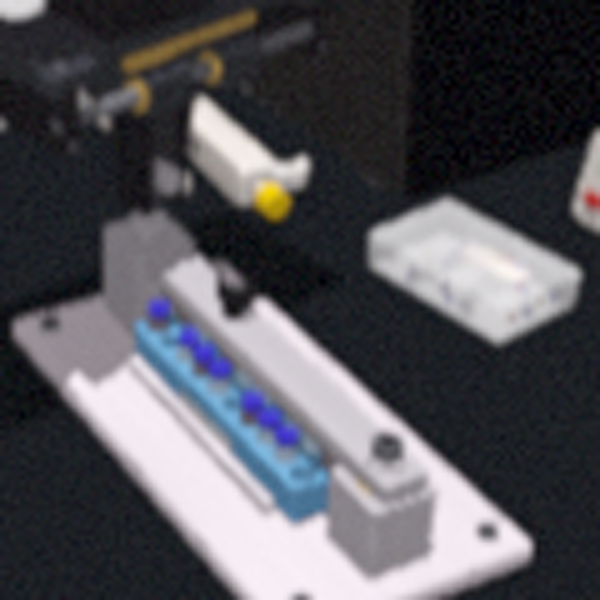

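```bash
python3 -m crank '[[-1,[0,0.2,0],7],[-1,[0,0.2,0],14],[-1,[0,0.2,0],21],[-1,[0,0.2,-0.2],28],[-1,[0,0.2,-0.3],35],[-1,[0,0.2,-0.4],42]]'
python3 - <<'E'
from h import *
need([.520,.079,.084],18.9)
snap('side','side6',(305,165,365,225),10)
E
```

```text
time: 10.23
ee_pos: [0.5208, 0.0775, 0.0889]
eef_rot: [0.872, 0.49, -0.002, -0.0]
ft_force: [2.0, 0.0, -17.2]
width: 0.0097
t 10.2333 tcp [0.5208 0.0775 0.0889] yaw 58.68 shift [ 0.8 -1.5  4.9] turn 39.8 tilt 0.23
F [  2.    0.  -17.2] M [-0.23 -0.49  0.11] w 0.0097 q [-0.57  0.25  0.38  1.89 -0.11  1.03 -0.69]
```

View pics/side6.png

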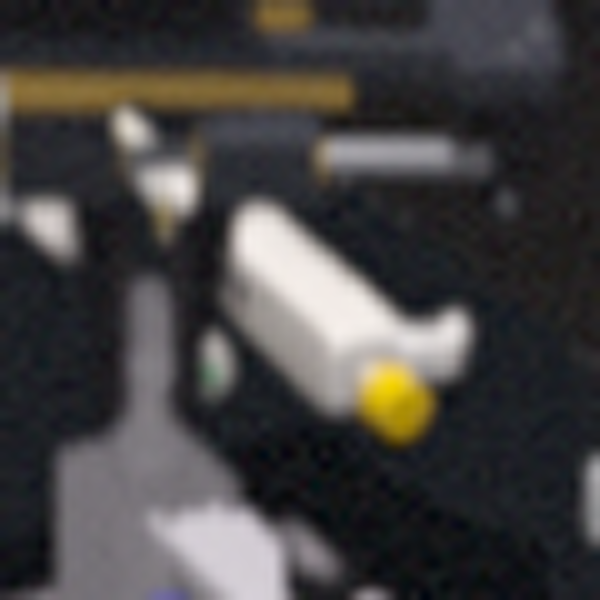

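Run:
```python
from h import *
for z in(.109,.114):
  for s in(-.021,.021): print(z,s,[ (a-b)*10 for a,b in zip(proj('side6',[.5203+s*.52,.0780+s*.854,z]),(305,165))])
```

```text
0.109 -0.021 [np.float64(142.95686587669252), np.float64(365.1816003661614)]
0.109 0.021 [np.float64(141.31853456062117), np.float64(284.97555687001494)]
0.114 -0.021 [np.float64(143.370248983054), np.float64(347.61166485335906)]
0.114 0.021 [np.float64(141.71147999247694), np.float64(267.8808849238041)]
```

The far top edge of the crossbar, at crop row about 272, fits a rise of roughly 4 to 5 mm. So the pin is following and isn't slipping in the grip. I'll continue.

```bash
python3 -m crank '[[-1,[0,0,-0.1],7],[-1,[0,0,-0.2],14],[-1,[0,0,-0.3],21],[-1,[0,0,-0.5],28],[-1,[0,0,-0.6],35],[-1,[0,0,-0.7],42]]'
python3 - <<'E'
from h import *
need([.520,.079,.084],18.9)
E
python3 -m crank '[[-1,[0,0,0],-7],[-1,[0,0,-0.1],-14],[-1,[0,0,-0.2],-21],[-1,[0,0,-0.4],-28],[-1,[0,0,-0.5],-35],[-1,[0,0,-0.6],-42],[-1,[0,0,-0.7],-49],[-1,[0,0,-0.8],-56],[-1,[0,0,-0.9],-63],[-1,[0,0,-1.0],-70],[-1,[0,0,-1.1],-77],[-1,[0,0,-1.2],-84]]'
python3 - <<'E'
from h import *
need([.520,.079,.084],18.9)
E
```

```text
time: 10.78
ee_pos: [0.5204, 0.0781, 0.0895]
eef_rot: [0.989, 0.147, -0.002, 0.0]
ft_force: [1.5, 1.9, -22.5]
width: 0.0097
t 10.7833 tcp [0.5204 0.0781 0.0895] yaw 16.88 shift [-0.1 -0.9  5.5] turn -2.0 tilt 0.26
F [  1.5   1.9 -22.5] M [ 0.46 -0.25  0.16] w 0.0097 q [-0.66  0.25  0.48  1.9  -0.13  1.03 -1.4 ]
time: 11.78
ee_pos: [0.5215, 0.0778, 0.0911]
eef_rot: [0.632, 0.775, -0.001, -0.0]
ft_force: [5.1, 0.3, -20.4]
width: 0.0097
t 11.7833 tcp [0.5215 0.0778 0.0911] yaw 101.53 shift [ 1.5 -1.2  7.1] turn 82.6 tilt 0.14
F [  5.1   0.3 -20.4] M [ 0.05 -1.34 -0.04] w 0.0097 q [-0.49  0.24  0.29  1.89 -0.08  1.03  0.03]
```

```bash
python3 -m crank '[[-1,[0,0.2,0],7],[-1,[0,0.2,0],14],[-1,[0,0.2,-0.1],21],[-1,[0,0.2,-0.2],28],[-1,[0,0.2,-0.3],35],[-1,[0,0.2,-0.4],42],[-1,[0,0.2,-0.5],49],[-1,[0,0.2,-0.7],56],[-1,[0,0.2,-0.8],63],[-1,[0,0.2,-0.9],70],[-1,[0,0.2,-1.0],77],[-1,[0,0.2,-1.1],84]]'
python3 - <<'E'
from h import *
need([.520,.079,.084],18.9)
E
```

```text
time: 12.78
ee_pos: [0.5219, 0.0785, 0.094]
eef_rot: [0.989, 0.147, -0.001, -0.0]
ft_force: [-1.9, 0.1, -1.2]
width: 0.0096
t 12.7833 tcp [0.5219 0.0785 0.094 ] yaw 16.86 shift [-1.6 -1.1 10. ] turn -2.0 tilt 0.1
F [-1.9  0.1 -1.2] M [0.19 1.03 0.01] w 0.0096 q [-0.66  0.25  0.48  1.89 -0.13  1.04 -1.4 ]
```

Force has dropped to about the pin's own weight (1.2 N) after roughly 10 mm of rise, so it's free. I'll keep easing it up with a small twist.

```bash
python3 -m crank '[[-1,[0,0,-0.3],-6],[-1,[0,0,-0.7],-12],[-1,[0,0,-1.2],-18],[-1,[0,0,-1.8],-24],[-1,[0,0,-2.5],-30],[-1,[0,0,-3.2],-36],[-1,[0,0,-4],-40],[-1,[0,0,-5],-40],[-1,[0,0,-6.5],-40],[-1,[0,0,-8],-40],[-1,[0,0,-9],-40],[-1,[0,0,-9],-40]]'
python3 - <<'E'
from h import *
need([.520,.079,.084],18.9)
snap('side','side7',(290,145,390,245),6)
E
```

```text
time: 13.78
ee_pos: [0.5226, 0.0781, 0.1033]
eef_rot: [0.879, 0.477, -0.0, -0.0]
ft_force: [-3.4, -1.8, -0.8]
width: 0.0094
t 13.7833 tcp [0.5226 0.0781 0.1033] yaw 56.97 shift [-0.7 -2.6 19.3] turn 38.1 tilt 0.02
F [-3.4 -1.8 -0.8] M [-0.55  0.84 -0.01] w 0.0094 q [-0.58  0.23  0.39  1.88 -0.1   1.05 -0.73]
```

View pics/side7.png

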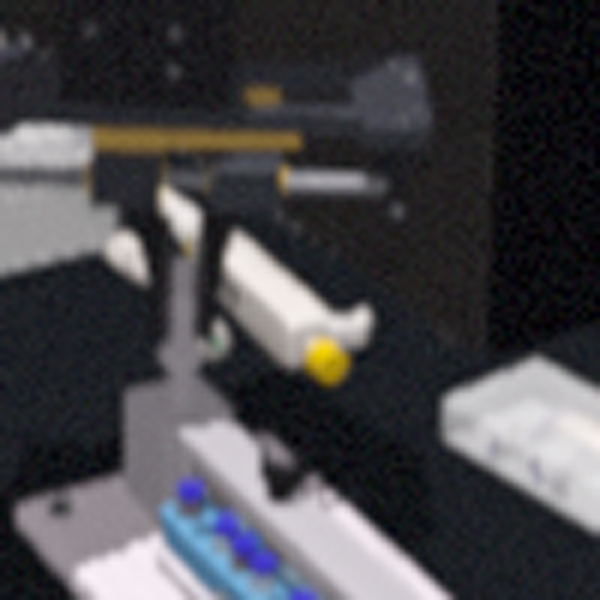

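```bash
python3 -m crank '[[-1,[-0.5,-0.3,-3],0],[-1,[-0.5,-0.3,-8],0],[-1,[-0.5,-0.3,-14],0],[-1,[-0.5,-0.3,-20],0],[-1,[-0.5,-0.3,-27],0],[-1,[-0.5,-0.3,-34],0],[-1,[-0.5,-0.3,-42],0],[-1,[-0.5,-0.3,-50],0],[-1,[-0.5,-0.3,-57],0],[-1,[-0.5,-0.3,-62],0],[-1,[-0.5,-0.3,-65],0],[-1,[-0.5,-0.3,-65],0]]'
python3 - <<'E'
from h import *
need([.471,.333,.17],18.9)
snap('side','side8',(250,105,400,255),5)
E
```

```text
time: 14.83
ee_pos: [0.5225, 0.0781, 0.1688]
eef_rot: [0.879, 0.477, 0.0, 0.0]
ft_force: [0.8, -0.5, -1.0]
width: 0.0094
t 14.8333 tcp [0.5225 0.0781 0.1688] yaw 57.01 shift [ 185.8 -182.    -1.1] turn 38.1 tilt 0.06
F [ 0.8 -0.5 -1. ] M [-0.09  0.07 -0.01] w 0.0094 q [-0.59  0.16  0.4   1.81 -0.06  1.19 -0.75]
```

View pics/side8.png

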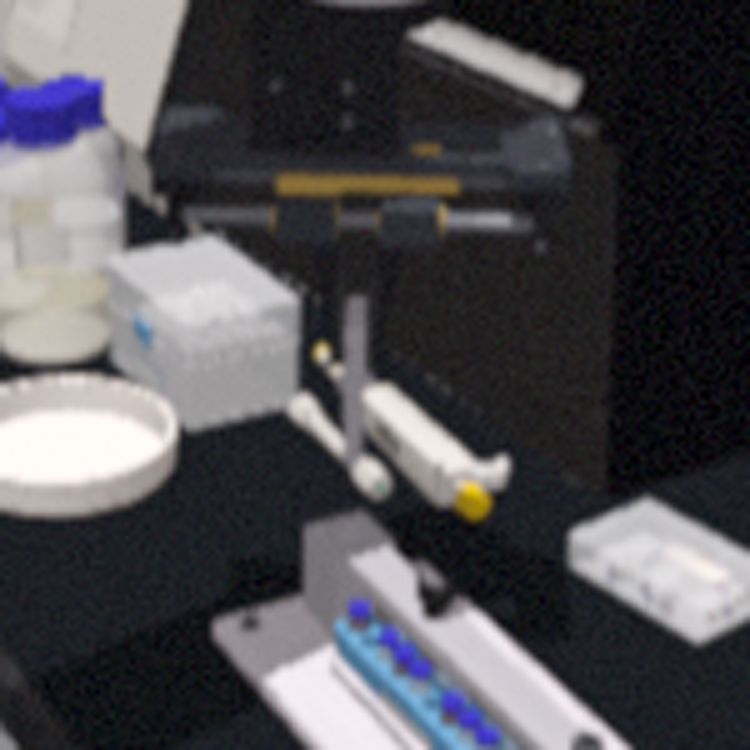

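The pin hangs free, with its tip at about (355,460) in the crop, and the carrier is undisturbed. Before laying the pin down I'll check clearances round the dish.

Run:
```python
from h import *
for z in(0,.1): print(z,atz('top0',172,190,z).round(3),atz('top0',150,202,z).round(3),atz('top0',184,217,z).round(3))
need([.51,.333,.17],180)
```

```text
0 [0.537 0.464 0.   ] [0.501 0.526 0.   ] [0.459 0.425 0.   ]
0.1 [0.522 0.431 0.1  ] [0.489 0.488 0.1  ] [0.45  0.395 0.1  ]
t 14.8833 tcp [0.5223 0.078  0.1683] yaw 57.02 shift [ 207.2 -149.1   -1.7] turn -123.0 tilt 0.02
F [ 0.7  0.4 -1.3] M [-0.05  0.09 -0.01] w 0.0096 q [-0.59  0.16  0.4   1.81 -0.06  1.19 -0.75]
```

```bash
python3 -m crank '[[-1,[8,-6,-1],-4],[-1,[22,-16,-2],-10],[-1,[40,-29,-3],-17],[-1,[60,-43,-3],-24],[-1,[80,-57,-3],-31],[-1,[100,-72,-3],-38],[-1,[120,-86,-3],-45],[-1,[140,-101,-3],-52],[-1,[160,-115,-3],-59],[-1,[180,-129,-3],-66],[-1,[194,-139,-3],-72],[-1,[200,-145,-3],-78]]'
python3 - <<'E'
from h import *
need([.51,.325,.10],180)
E
```

```text
time: 15.88
ee_pos: [0.5083, 0.3276, 0.1702]
eef_rot: [0.379, 0.926, -0.0, -0.001]
ft_force: [0.0, 0.3, -1.6]
width: 0.0096
t 15.8833 tcp [0.5083 0.3276 0.1702] yaw 135.49 shift [-3.1 -0.6 70.2] turn -44.5 tilt 0.08
F [ 0.   0.3 -1.6] M [-0.06 -0.01 -0.01] w 0.0096 q [-0.73  0.32  0.11  1.59 -0.04  1.23  0.17]
```

```bash
python3 -m crank '[[-1,[0,0,0],-7],[-1,[-1,0,4],-14],[-1,[-2,0,12],-21],[-1,[-3,0,22],-28],[-1,[-3,0,34],-35],[-1,[-3,0,46],-42],[-1,[-3,0,56],-44.5],[-1,[-3,0,60],-44.5],[-1,[-3,0,60],-44.5]]'
python3 - <<'E'
from h import *
need([.51,.325,.065],180)
snap('side','side9',(180,90,330,240),5)
snap('top','top9',(160,130,300,250),5)
E
```

```text
time: 16.63
ee_pos: [0.5108, 0.322, 0.1096]
eef_rot: [0.005, 1.0, -0.001, -0.001]
ft_force: [-0.1, 0.8, -0.3]
width: 0.0093
t 16.6333 tcp [0.5108 0.322  0.1096] yaw 179.4 shift [ 0.8  3.1 44.6] turn -0.6 tilt 0.15
F [-0.1  0.8 -0.3] M [ 0.05  0.02 -0.  ] w 0.0093 q [-0.64  0.37  0.    1.65 -0.    1.12  0.92]
```

View pics/side9.png

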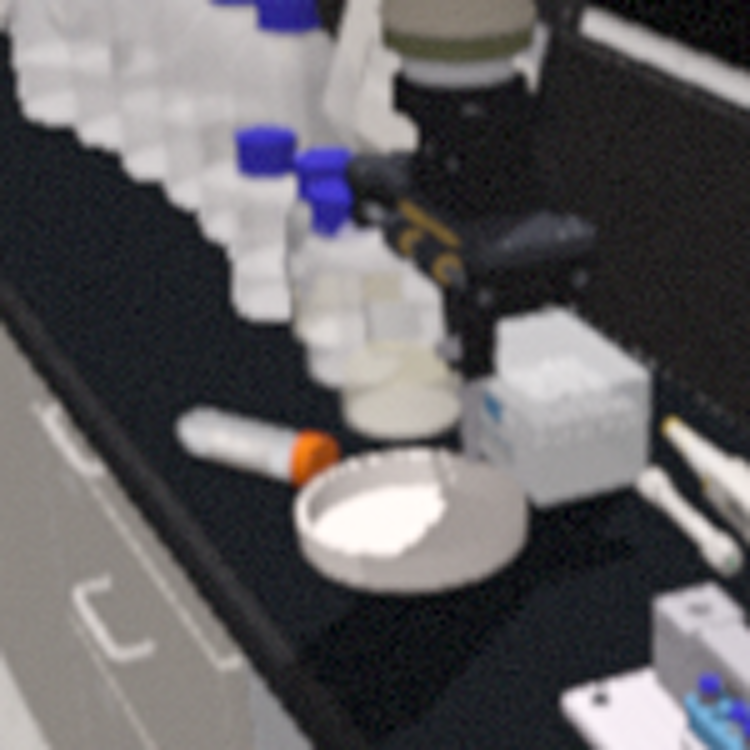

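View pics/top9.png

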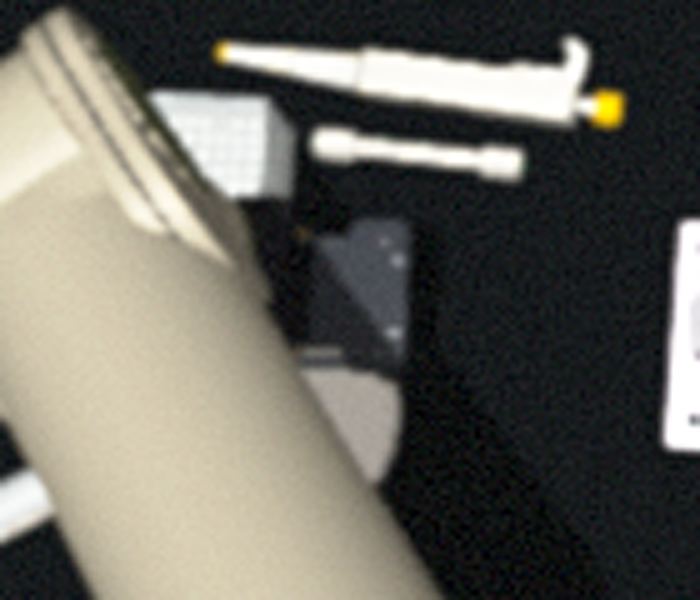

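Run:
```python
from h import *
for p in([.5108,.322,.05],[.5108,.322,.128],[.5108,.417,.18],[.5108,.322,.18]):
    u,v=proj('side9',p); print(p,u,v,(u-180)*5,(v-90)*5)
save('side9','side9b',(240,130,300,190),10)
```

```text
[0.5108, 0.322, 0.05] 274.5059766168761 181.74162712473486 472.52988308438063 458.7081356236743
[0.5108, 0.322, 0.128] 273.4579593328906 158.31864588075038 467.289796664453 341.59322940375193
[0.5108, 0.417, 0.18] 259.42165103531283 132.35329574928699 397.10825517656417 211.76647874643493
[0.5108, 0.322, 0.18] 272.7171415106991 141.7615125017924 463.58570755349547 258.80756250896195
```

View pics/side9b.png

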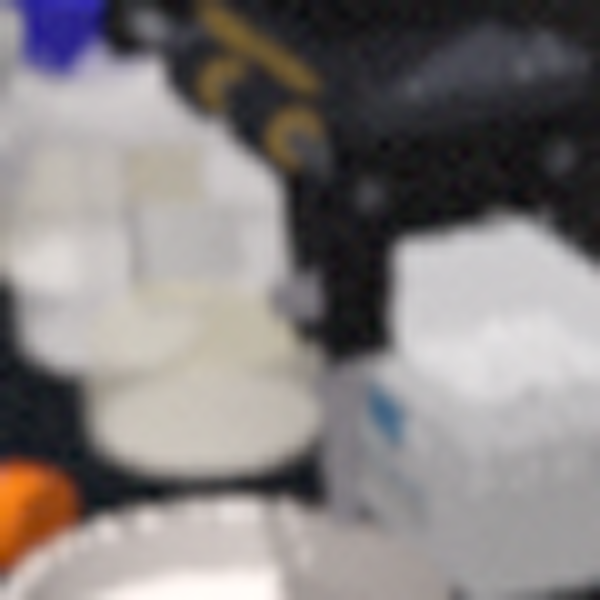

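Run:
```python
from h import *
for u,v in((260.5,177),(249,171),(272,171)): print(atz('side9',u,v,0).round(3))
print(atz('top0',184,217,.02))
```

```text
[0.527 0.471 0.   ]
[0.511 0.537 0.   ]
[0.583 0.496 0.   ]
[0.45714538 0.41926911 0.02      ]
```

The pin is still upright in the grip, with its tip at about (274,181) in the full side image, where the projection predicted. I'll lower the tip to just above the dish floor, ease the grip, then lay the pin over toward the robot so it pivots on its tip.

```bash
python3 -m crank '[[-1,[0,3,5],0],[-1,[0,3,12],0],[-1,[0,3,20],0],[-1,[0,3,28],0],[-1,[0,3,35],0],[-1,[0,3,40],0],[-1,[0,3,42.5],0],[-1,[0,3,43.5],0],[-1,[0,3,43.5],0]]'
python3 - <<'E'
from h import *
need([.51,.325,.065],180)
E
```

```text
time: 17.48
ee_pos: [0.5116, 0.3256, 0.0675]
eef_rot: [0.004, 1.0, 0.0, -0.0]
ft_force: [0.1, -0.8, -1.2]
width: 0.0098
t 17.4833 tcp [0.5116 0.3256 0.0675] yaw 179.51 shift [ 1.6 -0.6  2.5] turn -0.5 tilt 0.01
F [ 0.1 -0.8 -1.2] M [ 0.02 -0.05  0.05] w 0.0098 q [-0.64  0.42 -0.    1.68  0.    1.04  0.92]
```

```bash
python3 -m crank '[[-1,[0,0,2],0],[-1,[0,0,3],0],[-1,[7,0,3.5],0],[-1,[14,0,5],0],[-1,[21,0,7],0],[-1,[27,0,9],0],[-1,[33,0,11],0],[-1,[39,0,14],0],[-1,[39,0,14],0]]' 4
python3 - <<'E'
from h import *
need([.51,.325,.065],180)
snap('side','side10',(225,115,305,215),6)
E
```

```text
time: 18.23
ee_pos: [0.4705, 0.3261, 0.0529]
eef_rot: [0.004, 1.0, -0.0, -0.001]
ft_force: [-1.5, -0.3, 4.5]
width: 0.0095
t 18.2333 tcp [0.4705 0.3261 0.0529] yaw 179.59 shift [-39.4  -0.8 -12.1] turn -0.4 tilt 0.11
F [-1.5 -0.3  4.5] M [-0.13  0.59 -0.05] w 0.0095 q [-0.67  0.37 -0.02  1.78  0.01  0.99  0.87]
```

View pics/side10.png

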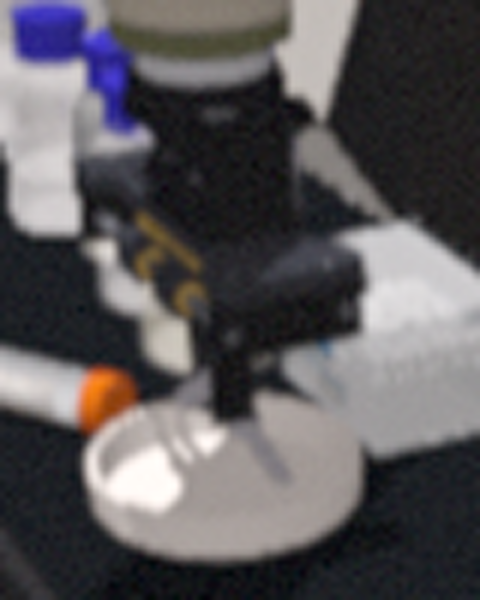

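The pin is tilting as planned, tip at about (285,475) in the crop with the handle toward the robot. I'll carry on down.

```bash
python3 -m crank '[[-1,[4,0,3],0],[-1,[8,0,6],0],[-1,[12,0,9],0],[-1,[16,0,12],0],[-1,[20,0,16],0],[-1,[23,0,19],0],[-1,[26,0,23],0],[-1,[28,0,26],0],[-1,[30,0,29],0],[-1,[30,0,29],0]]'
python3 - <<'E'
from h import *
need([.51,.325,.065],180)
snap('side','side11',(225,115,305,215),6)
E
```

```text
time: 19.12
ee_pos: [0.4419, 0.326, 0.0239]
eef_rot: [0.004, 1.0, -0.0, -0.0]
ft_force: [-0.2, 0.1, -0.9]
width: 0.0098
t 19.1167 tcp [0.4419 0.326  0.0239] yaw 179.54 shift [-68.   -0.5 -41.2] turn -0.5 tilt 0.06
F [-0.2  0.1 -0.9] M [0.07 0.14 0.02] w 0.0098 q [-0.7   0.37 -0.03  1.86  0.01  0.91  0.83]
```

View pics/side11.png

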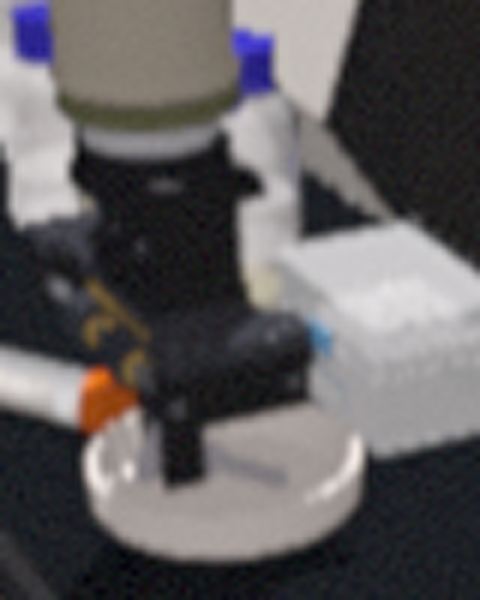

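```bash
python3 -m crank '[[-1,[1,0,3],0],[-1,[2,0,6],0],[-1,[2,0,7],0],[-0.8,[2,0,7],0],[-0.6,[2,0,7],0],[-0.4,[2,0,7],0],[-0.4,[2,0,7],0],[-0.4,[2,0,7],0],[-0.4,[2,0,7],0]]'
python3 - <<'E'
from h import *
need([.51,.325,.065],180)
snap('side','side12',(225,115,305,215),6)
E
```

```text
time: 19.92
ee_pos: [0.4407, 0.3262, 0.0177]
eef_rot: [0.004, 1.0, 0.0, 0.0]
ft_force: [-0.7, 0.6, -0.2]
width: 0.0255
t 19.9167 tcp [0.4407 0.3262 0.0177] yaw 179.51 shift [-69.3  -0.6 -47.3] turn -0.5 tilt 0.01
F [-0.7  0.6 -0.2] M [-0.02 -0.01  0.01] w 0.0255 q [-0.7   0.37 -0.03  1.87  0.01  0.9   0.83]
```

View pics/side12.png

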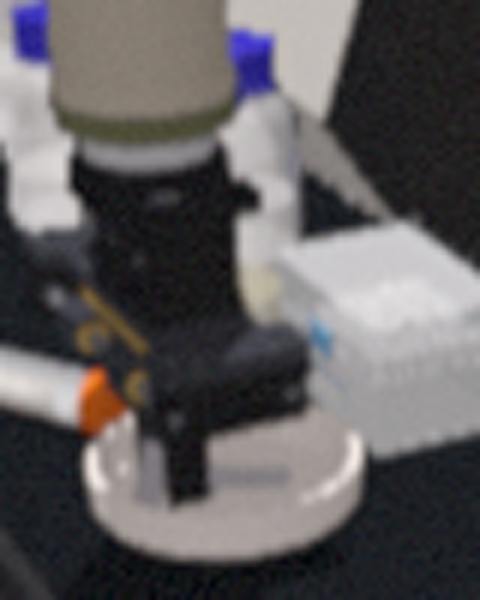

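The pin lies in the dish with its crossbar on edge between the open fingers, at about (155,465). I'll raise straight out.

```bash
python3 -m crank '[[-0.1,[0,0,0],0],[-0.1,[0,0,0],0],[-0.1,[0,0,-4],0],[-0.1,[0,0,-12],0],[-0.1,[0,0,-24],0],[-0.1,[0,0,-40],0],[-0.1,[0,0,-60],0],[-0.1,[0,0,-85],0],[-0.1,[0,0,-110],0],[-0.1,[0,0,-130],0],[-0.1,[0,0,-140],0],[-0.1,[0,0,-140],0]]'
python3 - <<'E'
from h import *
need([.51,.03,.16],180)
snap('side','side13',(225,115,305,215),6)
E
```

```text
time: 20.97
ee_pos: [0.4418, 0.3271, 0.1609]
eef_rot: [0.004, 1.0, 0.002, 0.002]
ft_force: [-0.1, -0.1, 0.1]
width: 0.0389
t 20.9667 tcp [0.4418 0.3271 0.1609] yaw 179.51 shift [-7.080e+01 -2.965e+02  2.000e-01] turn -0.5 tilt 0.29
F [-0.1 -0.1  0.1] M [ 0.11  0.   -0.08] w 0.0389 q [-0.7   0.21 -0.03  1.75  0.01  1.18  0.84]
```

View pics/side13.png

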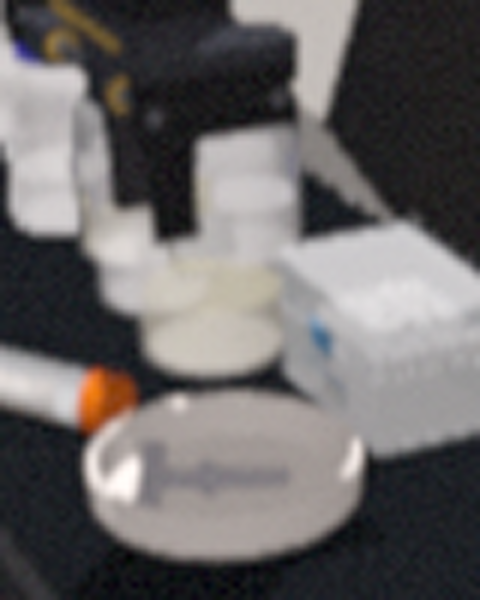

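The pin is lying flat inside the dish: handle at about (150,475), tip at about (285,475) in the crop. Next I'll move to the bar's knob.

```bash
python3 -m crank '[[-0.1,[-4,-10,0],7],[-0.1,[-10,-35,0],14],[-0.1,[-18,-65,0],21],[-0.1,[-26,-95,0],28],[-0.1,[-34,-125,0],35],[-0.1,[-42,-155,0],42],[-0.1,[-50,-185,0],49],[-0.1,[-57,-213,0],56],[-0.1,[-63,-238,0],63],[-0.1,[-67,-255,0],70],[-0.1,[-70,-265,0],77],[-0.1,[-70,-270,0],84]]'
python3 - <<'E'
from h import *
snap('top','top14',(284,165,404,235),6.5)
snap('side','side14',(280,165,410,300),4.4)
need([.516,-.007,.12],87.5)
E
```

```text
time: 22.02
ee_pos: [0.5079, 0.0532, 0.1561]
eef_rot: [0.675, 0.737, -0.001, -0.0]
ft_force: [0.0, 1.2, -0.1]
width: 0.0394
t 22.1167 tcp [0.5076 0.0543 0.1562] yaw 95.27 shift [-61.8   2.8  36.2] turn 7.8 tilt 0.14
F [ 0.2 -0.2 -0.4] M [-0.09  0.    0.04] w 0.039 q [-0.47  0.13  0.29  1.86 -0.04  1.16 -0.07]
```

View pics/top14.png

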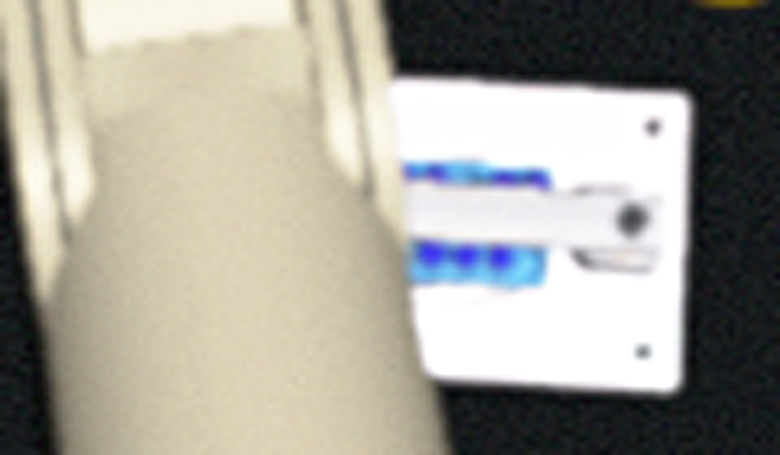

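View pics/side14.png

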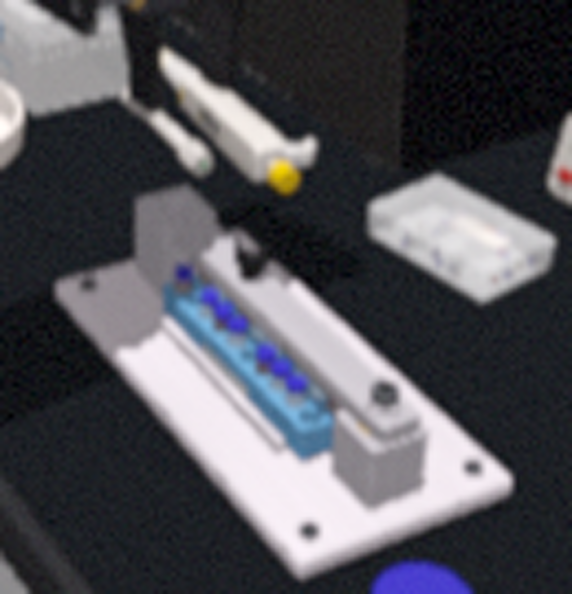

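The carrier corners and hinge screw sit at the same pixels as at the start, and the bar is still closed. I'll move over the knob and straddle it.

```bash
python3 -m crank '[[-0.1,[-15,1,0],3],[-0.1,[-32,2,2],6],[-0.1,[-48,3,8],7.8],[-0.1,[-58,3,18],7.8],[-0.1,[-62,3,30],7.8],[-0.1,[-62,3,45],7.8],[-0.1,[-62,3,60],7.8],[-0.1,[-62,3,72],7.8],[-0.1,[-62,3,80],7.8],[-0.1,[-62,3,84],7.8],[-0.1,[-62,3,84],7.8],[-0.1,[-62,3,84],7.8]]' 8
python3 - <<'E'
from h import *
need([.516,-.007,.072],87.5)
snap('side','side15',(310,170,390,250),8)
E
```

```text
time: 23.12
ee_pos: [0.5174, -0.0061, 0.0738]
eef_rot: [0.721, 0.693, 0.0, 0.0]
ft_force: [0.3, 0.0, 0.5]
width: 0.039
t 23.1167 tcp [ 0.5174 -0.0061  0.0738] yaw 87.72 shift [-1.  -1.4  1.8] turn 0.2 tilt 0.01
F [0.3 0.  0.5] M [-0.04  0.08 -0.02] w 0.039 q [-0.38  0.24  0.35  1.93 -0.1   0.99 -0.03]
```

View pics/side15.png

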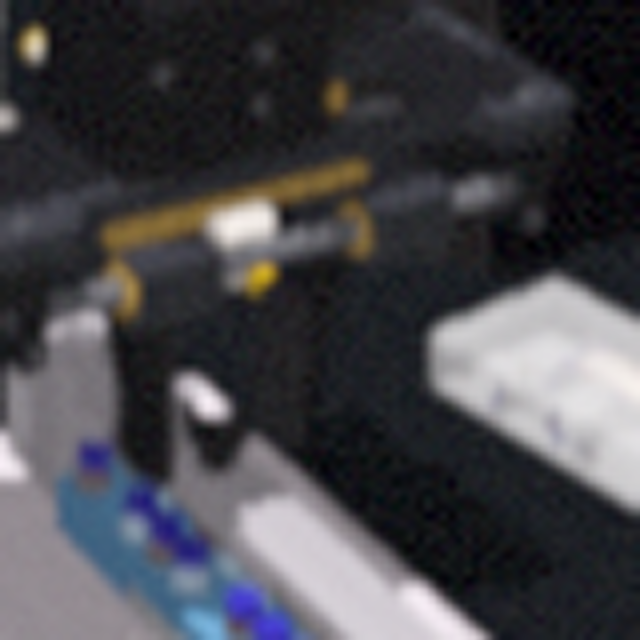

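The knob at (210,430) stands between the fingers. I'll narrow the opening to a loose cage and follow the arc, turning with the bar.

```bash
python3 -m crank '[[-0.38,[-0.5,-1,0.5],0],[-0.38,[-0.5,-1,0.5],0],[-0.38,[-0.5,0,0.5],0],[-0.38,[-0.5,4.4,0.5],2],[-0.38,[-1,10.9,0.5],5],[-0.38,[-2,19.6,0.5],9],[-0.38,[-3.7,28.1,0.5],13],[-0.38,[-6,36.5,0.5],17],[-0.38,[-8.8,44.8,0.5],21],[-0.38,[-12.2,52.8,0.5],25],[-0.38,[-16.2,60.6,0.5],29],[-0.38,[-20.7,68.1,0.5],33]]'
python3 - <<'E'
from h import *
b=np.radians(33)+.043
need([.511+.125*np.sin(b),-.1325+.125*np.cos(b),.072],87.5-33)
snap('side','side16',(280,145,430,295),5)
E
```

```text
time: 24.17
ee_pos: [0.585, -0.0291, 0.0733]
eef_rot: [0.889, 0.458, 0.0, -0.0]
ft_force: [-0.5, 0.2, 0.1]
width: 0.0268
t 24.1667 tcp [ 0.585  -0.0291  0.0733] yaw 54.55 shift [-2.1 -0.2  1.3] turn 0.1 tilt 0.02
F [-0.5  0.2  0.1] M [-0.09  0.27  0.05] w 0.0268 q [-0.39  0.39  0.44  1.76 -0.19  1.03 -0.5 ]
```

View pics/side16.png

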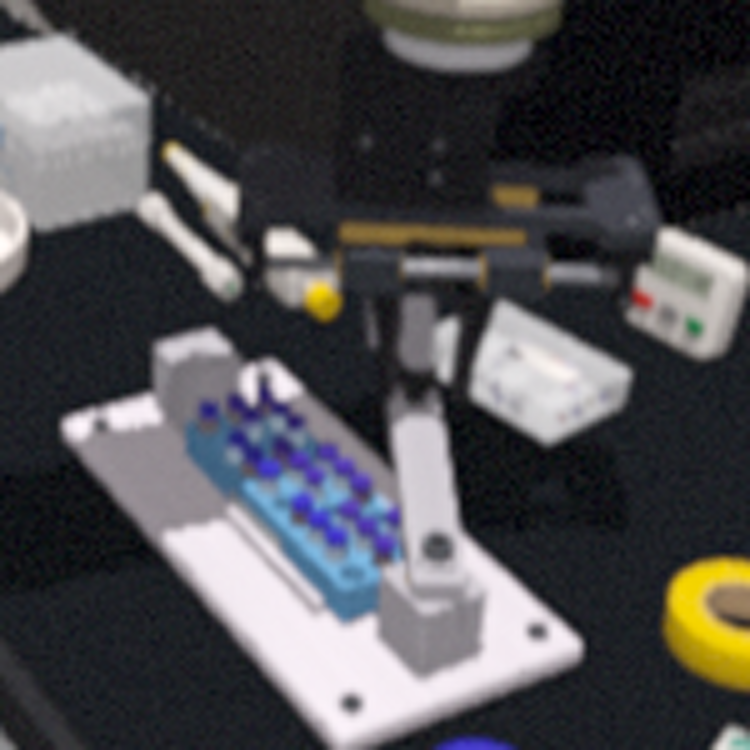

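The bar follows. The knob is at about (420,385) in the crop, the carrier hasn't moved and the forces are near zero. Continuing.

```bash
python3 -m crank '[[-0.38,[-0.8,8.7,0],4],[-0.38,[-2.2,17.4,0],8],[-0.38,[-4.2,26,0],12],[-0.38,[-6.3,34.5,0],16],[-0.38,[-9,42.8,0],20],[-0.38,[-12.3,50.8,0],24],[-0.38,[-16.1,58.7,0],28],[-0.38,[-20.5,66.2,0],32],[-0.38,[-25.4,73.5,0],36],[-0.38,[-30.7,80.3,0],40],[-0.38,[-36.6,86.8,0],44],[-0.38,[-36.6,86.8,0],44]]'
python3 - <<'E'
from h import *
b=np.radians(77)+.043
need([.511+.125*np.sin(b),-.1325+.125*np.cos(b),.072],87.5-77)
snap('side','side17',(280,145,430,295),5)
E
```

```text
time: 25.22
ee_pos: [0.6341, -0.111, 0.0733]
eef_rot: [0.996, 0.092, 0.0, 0.001]
ft_force: [-0.7, -0.0, -0.7]
width: 0.0271
t 25.2167 tcp [ 0.6341 -0.111   0.0733] yaw 10.52 shift [ 0.  -1.4  1.3] turn 0.0 tilt 0.06
F [-0.7 -0.  -0.7] M [-0.14  0.19 -0.06] w 0.0271 q [-0.34  0.55  0.6   1.6  -0.34  1.1  -1.05]
```

View pics/side17.png

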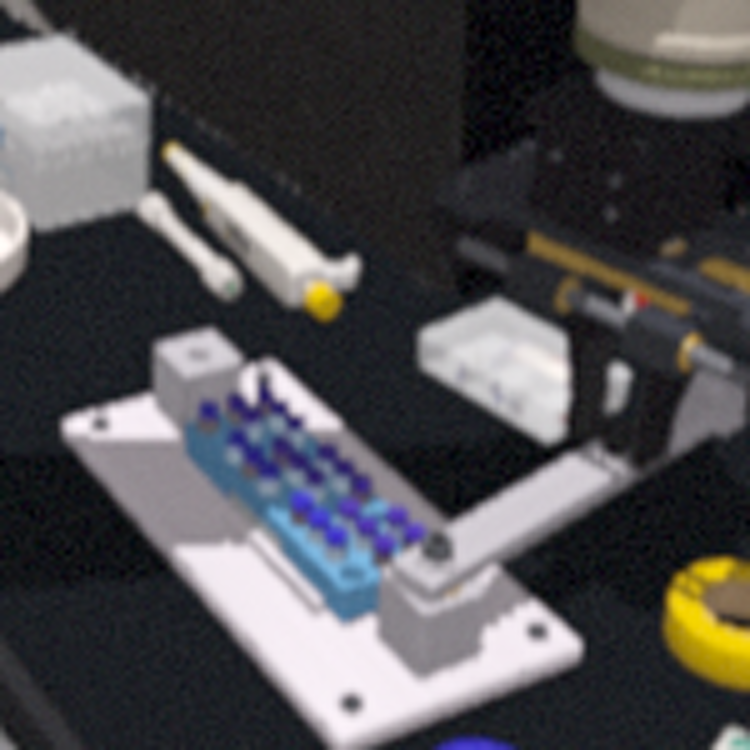

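```bash
python3 -m crank '[[-0.38,[-0.2,6.5,0],3],[-0.38,[-0.7,13.1,0],6],[-0.38,[-1.5,19.6,0],9],[-0.38,[-2.7,26,0],12],[-0.38,[-4,31.3,0],14.5],[-0.38,[-4.8,34.5,0],16],[-0.38,[-5.5,36.5,0],17],[-0.38,[-5.5,36.5,0],17]]'
python3 - <<'E'
from h import *
b=np.radians(94)+.043
need([.511+.125*np.sin(b),-.1325+.125*np.cos(b),.072],87.5-94)
E
```

```text
time: 25.93
ee_pos: [0.6354, -0.146, 0.0731]
eef_rot: [0.999, -0.054, -0.0, -0.0]
ft_force: [1.0, 0.0, 0.1]
width: 0.0272
t 25.9333 tcp [ 0.6354 -0.146   0.0731] yaw -6.23 shift [-0.2  0.6  1.1] turn 0.3 tilt 0.01
F [1.  0.  0.1] M [-0.01  0.15 -0.02] w 0.0272 q [-0.33  0.58  0.66  1.58 -0.39  1.12 -1.25]
```

```bash
python3 -m crank '[[-0.38,[0,1,0],0],[-0.38,[0,2,0],1],[-0.38,[0,3,0],1],[-0.38,[0,3.5,0],1],[-0.38,[0,3.5,0],1]]'
python3 - <<'E'
from h import *
need([.635,-.148,.072],-6.5)
E
```

```text
time: 26.35
ee_pos: [0.6352, -0.1497, 0.0732]
eef_rot: [0.998, -0.063, 0.0, -0.0]
ft_force: [0.8, -0.3, -0.0]
width: 0.0272
t 26.35 tcp [ 0.6352 -0.1497  0.0732] yaw -7.27 shift [-0.4 -1.6  1.2] turn -0.8 tilt 0.01
F [ 0.8 -0.3 -0. ] M [0.04 0.12 0.01] w 0.0272 q [-0.32  0.59  0.67  1.58 -0.39  1.12 -1.26]
```

```bash
python3 -m crank '[[-0.38,[0,0.7,0],0],[-0.38,[0,1.4,0],0],[-0.38,[0,2,0],0],[-0.38,[0,2.5,0],0],[-0.38,[0,2.5,0],0]]'
python3 - <<'E'
from h import *
need([.635,-.148,.072],-6.5)
E
```

```text
time: 26.77
ee_pos: [0.6352, -0.1505, 0.073]
eef_rot: [0.998, -0.063, -0.0, -0.001]
ft_force: [1.1, 4.6, 1.1]
width: 0.0269
t 26.7667 tcp [ 0.6352 -0.1505  0.073 ] yaw -7.21 shift [-0.5 -2.5  1.1] turn -0.7 tilt 0.11
F [1.1 4.6 1.1] M [ 1.22 -0.01  0.08] w 0.0269 q [-0.32  0.59  0.67  1.58 -0.39  1.12 -1.26]
```

A reaction of 4.6 N against the motion shows the bar is at its stop. I'll back off to centre the cage, open and rise.

```bash
python3 -m crank '[[-0.38,[0,-2,0],0],[-0.38,[0,-4,0],0],[-0.25,[0,-4.5,0],0],[-0.15,[0,-4.5,0],0],[-0.15,[0,-4.5,0],0],[-0.15,[0,-4.5,-5],0],[-0.15,[0,-4.5,-18],0],[-0.15,[0,-4.5,-40],0],[-0.15,[0,-4.5,-70],0],[-0.15,[0,-4.5,-100],0],[-0.15,[0,-4.5,-120],0],[-0.15,[0,-4.5,-120],0]]'
python3 - <<'E'
from h import *
snap('side','side18')
snap('top','top18')
need([.56,.20,.25],10)
E
```

```text
time: 27.77
ee_pos: [0.6375, -0.1489, 0.1995]
eef_rot: [0.998, -0.064, 0.004, 0.0]
ft_force: [0.5, -0.1, -0.4]
width: 0.0368
t 27.8667 tcp [ 0.6359 -0.148   0.1948] yaw -7.3 shift [-119.3 -335.5  -55.4] turn -17.3 tilt 0.14
F [-0.8 -0.5 -0.2] M [-0.04  0.1   0.02] w 0.0369 q [-0.36  0.48  0.72  1.45 -0.32  1.33 -1.31]
```

View pics/side18.png

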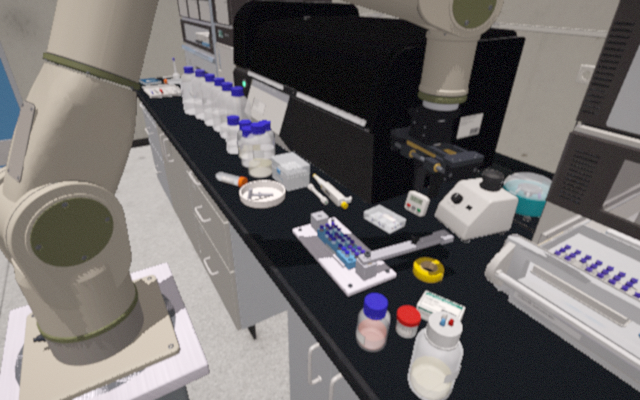

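View pics/top18.png

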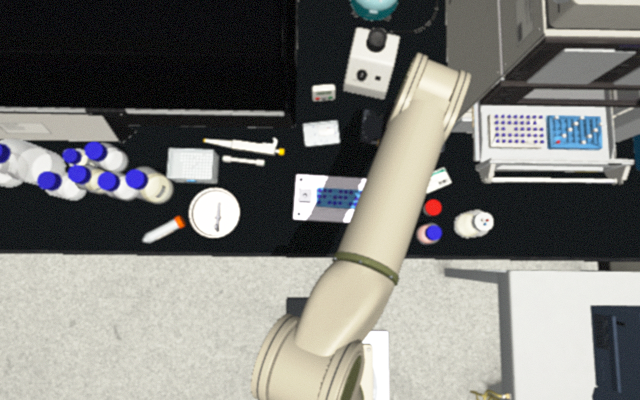

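Run:
```python
from h import *
im=np.load('side18.npz')['im']
for b,c in((1.5,(0,255,255)),(1.65,(0,0,255))):
    p=[proj('side18',[.511+l*np.sin(b+.043),-.1325+l*np.cos(b+.043),.068]) for l in(0,.23)]
    im=cv2.line(cv2.resize(im,None,fx=1,fy=1),*[tuple(int(round(x)) for x in q) for q in p],c,1)
cv2.imwrite('pics/bar.png',cv2.resize(im[205:305,285:465],None,fx=4.4,fy=4.4,interpolation=cv2.INTER_CUBIC))
for n in('side','top'):
    a=np.load(n+'0.npz')['im'].astype(int); b=np.load(n+'18.npz')['im'].astype(int)
    print(n,{k:round(float(np.abs(a[y0:y1,x0:x1]-b[y0:y1,x0:x1]).mean()),1) for k,(x0,y0,x1,y1) in ({'bottle_jar':(350,290,435,352),'filter':(418,285,465,312),'plate corner':(290,220,320,250),'plate front':(330,265,400,292),'tipbox':(270,150,312,190),'dish rim':(236,190,290,210)} if n=='side' else {'tipbox':(165,145,222,188),'dish':(186,186,242,240),'plate L':(290,172,312,225),'bottle':(415,200,445,246)}).items()})
```

```text
side {'bottle_jar': 2.2, 'filter': 2.1, 'plate corner': 27.3, 'plate front': 6.5, 'tipbox': 1.4, 'dish rim': 12.0}
top {'tipbox': 3.9, 'dish': 4.7, 'plate L': 8.5, 'bottle': 17.9}
```

View pics/bar.png

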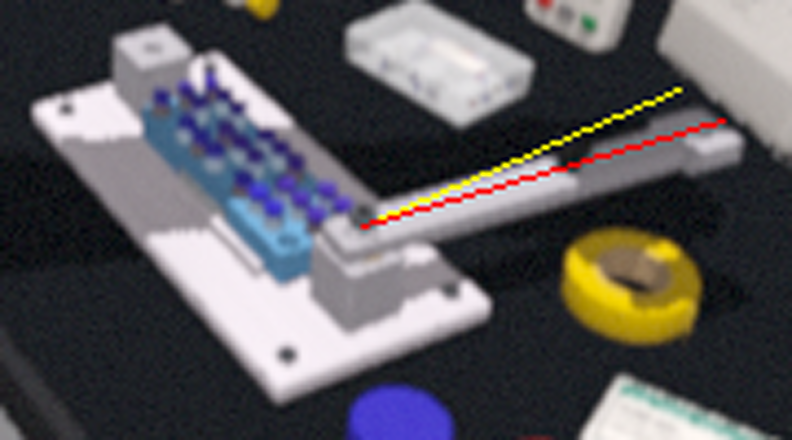

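The bar lies along the 1.65 rad line, the plate corners and rack are where they started, and the gripper is about 0.1 m clear of everything. I'll hand the job in.

Run:
```python
from h import *
s=need([.6,0,.2]); print(r.close_job())
```

```text
t 27.8667 tcp [ 0.6359 -0.148   0.1948] yaw -7.3 shift [ -54.4 -142.2   -5.3] turn None tilt 0.14
F [-0.8 -0.5 -0.2] M [-0.04  0.1   0.02] w 0.0369 q [-0.36  0.48  0.72  1.45 -0.32  1.33 -1.31]
the job is handed in; nothing more can be done
None
```

The pin is out and lying in the dish, the bar is open to its stop, and I handed the job in at 27.9 s of the 70 s allowed. No verdict is reported back.

- **Pin:** I twisted it back and forth in sweeps of about 80° while drawing it gently upward. The pull read up to about 22 N, under the 25 N that lifts the carrier. It came free after about 10 mm of rise. I lifted it clear, tilted it over in the dish on its tip, and released it flat.
- **Bar:** I caged its knob loosely between the fingers and swung it round until a 4.6 N reaction showed the stop.

**Last checks:**
- In the final pictures the pin lies flat inside the dish and the bar lines up with the 1.65 rad line.
- In the side view the carrier corners and the rack are where they started, to about a pixel, and the bottle, jar, filter pack and tip box look unmoved.
- The gripper stands about 0.1 m above everything, and the forces are near zero.

**What disagreed:** The rise per sweep was about 0.6 to 1.1 mm at first, less than the 1.5 to 2 mm suggested, so it took more sweeps. In the start-to-end picture comparison, the plate, the dish rim and the bottle (top view only) differed more than the rest. I put this down to shadows, the pin now in the dish and the arm in view, but I did not check it any further.

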